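# Clamp the lens housing evenly with the fork key

### The arm

A 6-joint arm with a two-finger parallel gripper is mounted at the origin on a cart in front of the work surface, level with it; the furniture and walls round the work are solid. World frame = base frame: x ahead of the robot, y to its left, z up, the work surface at z = 0. Lengths are in mm, angles in degrees, forces in N, time in s.
With the tool pointing down it reaches from about 275 to 750 mm from the base axis. Payload 10.2 kg.
Tool frame: the origin (TCP) lies at the very end of the fingers, on their centre line; the grasp point (between the pads) lies 19 mm behind it; z points along the fingers, y is the line along which they close (so a half turn about z gives the same grasp; the last joint's range is limited). The gripper opens to 85 mm and grips with 20 to 120 N. Pads are 22 mm wide; open, the fingers measure 114 mm over their backs; the gripper's body (76 mm by 85 mm) begins 54 mm behind the grasp point. The pads swing forward as they close: fully open they stand 13 mm farther back than shut.
Start: joints at [57.789, 17.928, 85.812, -0, 76.261, -12.8], TCP at [174.5, 495.158, 231.294] pointing down, gripper open.
Joint ranges: [-168.41, 168.41], [-55.51, 124.54], [10.69, 146.95], [-70.63, 250.63], [1, 178], [-165.06, 165.06]. Speed limits (degrees/s): [136.94, 136.94, 172.46, 180, 180, 180].

### API

Orientations are given as [roll, pitch, yaw] about the fixed x, y, z axes, in that order (R = Rz(yaw) Ry(pitch) Rx(roll)).
In Python, from workcell import telemetry, imaging, order gives the robot as it stands.
- The arm moves only by the tool servo_tool, never from a script. Its argument "commands" is a list that holds one entry, the list of rows, each a list of 7 numbers: the shift along the tool's x, y, z in m, then the turn, a rotation vector about the tool's x, y, z in rad, then the opening in per cent of the stroke, from 0 (shut) to 100 (fully open). In form: [[[dx, dy, dz, rx, ry, rz, grip], ...]]. A call has 1 to 20 rows; each row is the pose to reach, as a shift and turn from the pose commanded when the call began, along the tool's axes at that moment; what a row does not reach only later rows make up. A row lasts 1/10 s, in which the tool goes at most 50 mm and 8.59 degrees, less where a joint would pass 70% of its speed; a pose out of reach is approached as far as the arm can. A call with a gripper value outside its range is refused whole. The fingers move at their own pace and stop on an object; the grip force is fixed at half the most. Time passes only in rows, so rows that repeat a pose let the fingers close. It gives the time, the measured TCP pose, the force, the opening and the grip force at its end, in the units of the state.
- telemetry.state(): the state, without advancing time (a new reading comes with each control period).
- imaging.grab_frame(name): name is "scene" or "top"; returns a dict with "img" (420x560x3 uint8, red, green, blue), "fx", "fy", "cx", "cy" (pixels), "k1" (the pictures are not rectified: a ray, as slopes to the right and down, at radius r is drawn at 1 + k1 r^2 times it, then the intrinsics apply), "R" (3x3) and "t" (3): a world point X has camera coordinates R X + t. Camera axes: x right, y down, z forward; pixel columns grow to the right and rows downward; lengths in mm; the calibration is good to about 2 mm. A picture is of the moment at which its call begins. There is no depth.
- order.hand_in(): hands the job in; it is judged then, once.
The state is a dict: "time_s": time; "qpos": joint angles; "qvel": joint speeds; "joint_efforts": joint torques, N m; "tcp_pos": TCP position; "orientation": TCP orientation; "ft_force": force on the tool from outside, world axes, zero at the start; "ft_torque": the same for the moment, N m; "opening": finger opening in mm; "finger_force": force on a finger pad.
Only numpy, scipy, OpenCV 4.12 (cv2) and the standard library are available. Lean on these libraries where they do the work, as an engineer would, in place of code of your own. Each camera call takes 0.05 s, during which the arm holds its last target. There are 200 camera calls.

### The job

Take the fork key from its dish and with it tighten (clockwise) the four bar-headed screws on the tilted lens housing evenly, in cross order and two passes: first turn each about half way to its stop, following every first screw of a pair with the one diagonally opposite before touching the other pair, and only when all four are half way turn them all fully home, again one diagonal pair and then the other. Turn the screws with the key only, not with the fingers; then stand the key upright in its dish again and let go, leaving the things around undisturbed.

Things in the scene. Friction and masses are not known exactly. Their poses are not given: they have to be found in the camera images.
- stand: fixed assembly stand: grey foot plate 170 x 170 mm on the bench, posts, and a plate tilted 25 degrees that carries a round black lens housing (160 mm across) and its four screws. Origin under the centre of the foot plate; z up, x points to the high side. The face looks up and towards the low side.
- face (a point): centre of the housing's flat round face, beside the glass. z is square to the face, outwards (25 degrees from vertical), x points up the slope. Four clamp screws stand square to it, their axes on a circle of 56 mm radius, neighbours 79 mm apart. Each head is an upright steel bar 44 mm long, 8 mm thick, 20 mm high, on a round washer 26 mm across and 4 mm high.
- key_grip (a point): centre of the handle of the loose fork key (about 150 g, 114 mm tall, standing upright on its prongs), on the key's axis, 91 mm above the prong tips. The handle is a black paddle 62 mm long (x), 16 mm thick (y), 46 mm high (z), grasped across the 16 mm; z points from prongs to handle. Below it a thin shaft, 15 mm across.
- key_slot (a point): the key's lower end, on its axis between the prong tips; frame as key_grip. The steel head is 56 mm long (x), 32 mm wide (y), 38 mm high; a slot 16 mm wide and 24 mm deep, open at both ends, runs along x (parallel to the paddle) between two prongs 8 mm thick. Set over a screw's bar it turns it, after about 0.18 rad of play either way from the middle.
- dish_floor (a point): centre of the floor of the round grey parking dish, fixed, in which the key stands at the start: floor 4 mm above the bench, 82 mm across inside, rim 10 mm above the bench. A tall fixed stack of clear trays stands further back on the bench (x over 0.6, y -0.05 to -0.3), between dish and stand: pass in front of it.
- screw_a_top (a point): upper left screw, as seen facing the housing from its low side; diagonally opposite screw c. Point on the screw's axis at the top of its bar head; the washer's top is 20 mm and the housing's face 24 mm below it along z. The frame does not turn with the screw: z is its axis, out of the face, x points up the slope.
- screw_a (a joint): turn of the upper left screw (rad), growing clockwise as seen facing it: 0 loosest, 1.2 at its hard stop. The bar's long side lies at 0.6 - value, counter-clockwise about the point's z from its x: straight up the slope at 0.6, half way. Pale lines on the face past the bar's upper end mark half way and stop. Stays where left; takes about 0.08 N m.
- screw_b_top (a point): upper right screw, as seen facing the housing from its low side; diagonally opposite screw d. Point on the screw's axis at the top of its bar head; the washer's top is 20 mm and the housing's face 24 mm below it along z. The frame does not turn with the screw: z is its axis, out of the face, x points up the slope.
- screw_b (a joint): turn of the upper right screw (rad), growing clockwise as seen facing it: 0 loosest, 1.2 at its hard stop. The bar's long side lies at 0.6 - value, counter-clockwise about the point's z from its x: straight up the slope at 0.6, half way. Pale lines on the face past the bar's upper end mark half way and stop. Stays where left; takes about 0.08 N m.
- screw_c_top (a point): lower right screw, as seen facing the housing from its low side; diagonally opposite screw a. Point on the screw's axis at the top of its bar head; the washer's top is 20 mm and the housing's face 24 mm below it along z. The frame does not turn with the screw: z is its axis, out of the face, x points up the slope.
- screw_c (a joint): turn of the lower right screw (rad), growing clockwise as seen facing it: 0 loosest, 1.2 at its hard stop. The bar's long side lies at 0.6 - value, counter-clockwise about the point's z from its x: straight up the slope at 0.6, half way. Pale lines on the face past the bar's upper end mark half way and stop. Stays where left; takes about 0.08 N m.
- screw_d_top (a point): lower left screw, as seen facing the housing from its low side; diagonally opposite screw b. Point on the screw's axis at the top of its bar head; the washer's top is 20 mm and the housing's face 24 mm below it along z. The frame does not turn with the screw: z is its axis, out of the face, x points up the slope.
- screw_d (a joint): turn of the lower left screw (rad), growing clockwise as seen facing it: 0 loosest, 1.2 at its hard stop. The bar's long side lies at 0.6 - value, counter-clockwise about the point's z from its x: straight up the slope at 0.6, half way. Pale lines on the face past the bar's upper end mark half way and stop. Stays where left; takes about 0.08 N m.
- tape_roll: loose roll of tape lying flat, 68 mm across, 18 mm high, origin under its centre; a bystander
- loupe: black eye loupe standing on its wide end, 36 mm across and 36 mm high, origin under its centre; a bystander
- barrel_a: black lens barrel, 53 mm across, 34 mm high, origin under its centre; a bystander
- barrel_b: second black lens barrel, 53 mm across, 34 mm high, origin under its centre; a bystander
Things that resemble listed ones, but are neither listed nor needed, are in the scene too. Of the things like the part that bears dish_floor, leave any that is purple; of the rest the larger one is meant.

How it is judged:
By the outcome, as a careful person would: the job done as asked, in the order asked, and still so for the second after the job is handed in, with the robot touching nothing.
It also fails if it takes over 72 s, if anything falls off the work surface, if the arm or the gripper's body presses on something with over 40 N, if the wrist force passes 120 N, or if a joint passes its speed limit or range.

## Working session

There is one attempt and no reset: what is moved stays moved. The work goes in short steps, Python scripts to look and compute and a tool call to move; the robot and the scene stay as the last step left them, time stands still between calls to the robot, and variables do not carry over. Pictures are saved under pics/ and viewed, at most 10 in all, crops included, and the job is handed in when it is done.

Besides the shell and the picture viewer there is one more tool, called after "Emit:" as name(argument=value, ...), one argument or row to a line, values as JSON. servo_tool: Moves the arm, as the interface text tells. Its arguments: {"type":"object","properties":{"commands":{"type":"array","items":{"type":"array","items":{"type":"array","items":{"type":"number"}}}}},"required":["commands"]}

```bash
ls; mkdir -p pics; cat > h.py <<'E'
import numpy as np, cv2
from workcell import telemetry, imaging, order
def cam(n):
    f=imaging.grab_frame(n); f['R']=np.array(f['R']); f['t']=np.array(f['t']); return f
def save(f,n,box=None,s=1):
    im=f['img'][:,:,::-1]
    if box: im=im[box[1]:box[3],box[0]:box[2]]
    cv2.imwrite('pics/'+n,cv2.resize(im,None,fx=s,fy=s,interpolation=cv2.INTER_CUBIC))
def ray(f,u,v):
    d=np.array([(u-f['cx'])/f['fx'],(v-f['cy'])/f['fy']]);p=d.copy()
    for _ in range(20): p=d/(1+f['k1']*(p@p))
    w=f['R'].T@np.array([p[0],p[1],1]); return -f['R'].T@f['t'],w/np.linalg.norm(w)
def onz(f,u,v,z):
    c,w=ray(f,u,v); return c+w*(z-c[2])/w[2]
def proj(f,X):
    c=f['R']@np.asarray(X,float)+f['t'];p=c[:2]/c[2];p=p*(1+f['k1']*(p@p))
    return np.array([p[0]*f['fx']+f['cx'],p[1]*f['fy']+f['cy']])
E
python3 - <<'E'
from h import *
for n in('scene','top'):
    f=cam(n); save(f,n+'0.png',s=1.4); print(n,f['fx'],f['k1'],-f['R'].T@f['t'],f['R'][2])
print(telemetry.state())
E
```

```text
pics
scene 387.73917051140216 -0.01718542229542553 [ -12.37589211 -698.21126489  672.57253742] [ 0.62347413  0.48335744 -0.61452876]
top 435.96445445889856 0.028405137648210066 [ 383.05198811 -256.09789642 1190.39739577] [ 0.13895559 -0.00491431 -0.99028642]
{'time_s': 0.1, 'qpos': array([ 5.77860633e+01,  1.79545565e+01,  8.58479354e+01,  4.27746479e-04,
        7.62592034e+01, -1.27990716e+01]), 'qvel': array([-0.01716757,  0.01306494, -0.15840684,  0.01918003, -0.0724722 ,
       -0.06101614]), 'joint_efforts': array([ 3.39685466e-03, -4.12897611e+01, -2.60142034e+01, -7.17464036e-05,
        2.97160841e-03, -1.93186003e-05]), 'tcp_pos': array([174.4000565 , 494.96200149, 230.81862246]), 'orientation': array([-1.79939930e+02, -1.40726046e-02,  1.60585026e+02]), 'ft_force': array([0.49981677, 0.56139677, 0.39968202]), 'ft_torque': array([-0.04266506, -0.01749138,  0.00076886]), 'finger_force': 0.0, 'opening': 85.2437772286337}
```

View pics/scene0.png

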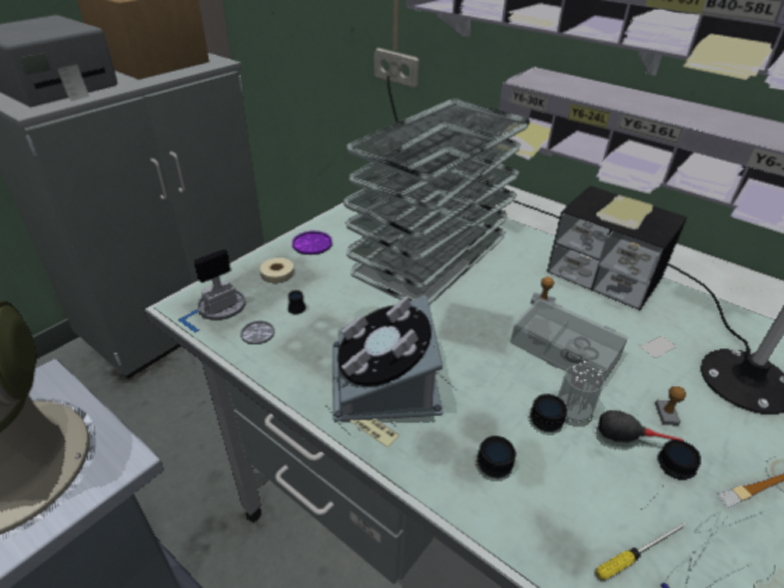

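View pics/top0.png

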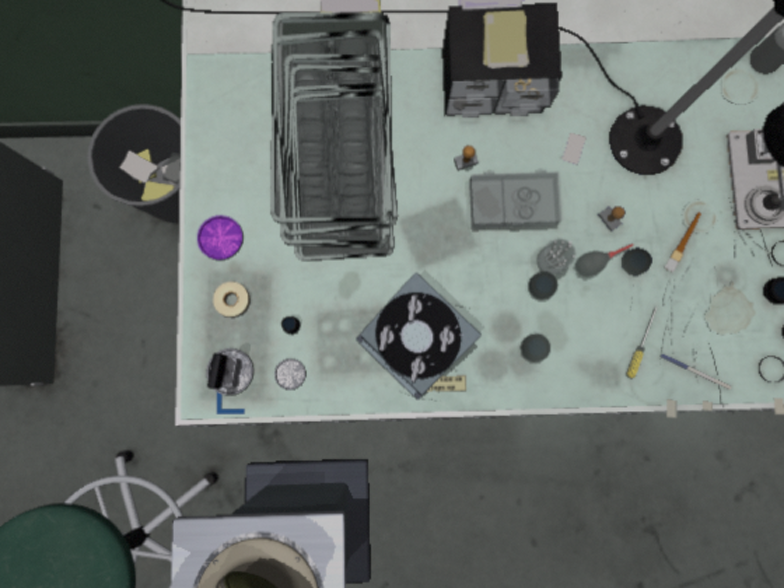

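The dish candidates (top view, 1.4x px) are: a purple one at (220,238), which is excluded; a small grey one at (290,374); and a larger grey one at (233,372) with the key standing in it. I choose the larger grey one. The stand is at (418,335), barrels are at (543,285) and (535,348) with another at (637,261), the loupe is at (290,325) and the tape at (231,299).

```bash
python3 - <<'E'
from h import *
T=cam('top');S=cam('scene')
np.savez('f0.npz',T=T['img'],S=S['img'])
def crop(f,x,y,w,h,s): return cv2.resize(f['img'][y:y+h,x:x+w,::-1],None,fx=s,fy=s,interpolation=cv2.INTER_CUBIC)
k=crop(T,135,235,80,60,5);k2=crop(S,115,170,80,60,5)
a=crop(T,250,190,100,75,4);b=crop(S,230,205,100,75,4)
cv2.imwrite('pics/c1.png',np.vstack([np.hstack([k,k2]),np.hstack([a,b])]))
E
```

```text
(no output)
```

View pics/c1.png

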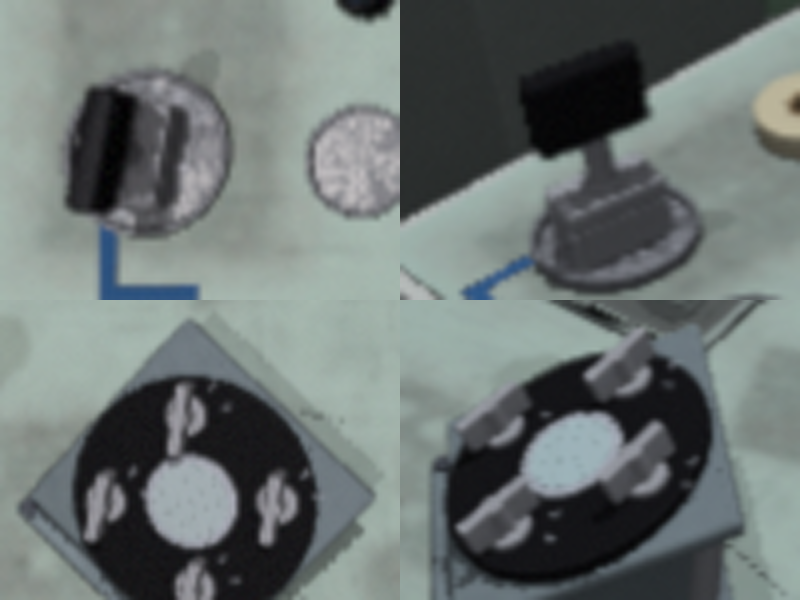

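The chosen dish is the large grey one; the crop shows the key in it, with the paddle at top-crop (65–135, 88–213). The marks lie to the upper right of the bars, so upslope points to image upper right, a yaw of about -45°. That makes a the top screw, b the right, c the bottom and d the left. Next I measure.

```bash
cat > m.py <<'E'
from h import *
T=cam('top');S=cam('scene')
def tri(p,q):
    c1,w1=ray(T,*p);c2,w2=ray(S,*q)
    A=np.c_[w1,-w2];s=np.linalg.lstsq(A,c2-c1,rcond=None)[0]
    a=c1+s[0]*w1;b=c2+s[1]*w2;return (a+b)/2,np.linalg.norm(a-b)
def biggest(m,k=0):
    cs=sorted(cv2.findContours(m,cv2.RETR_EXTERNAL,cv2.CHAIN_APPROX_NONE)[0],key=cv2.contourArea)
    return cs[-1-k]
def roi(f,x,y,w,h): return f['img'][y:y+h,x:x+w].astype(int),np.array([x,y])
def stand(f,r):
    im,o=roi(f,*r);v=im.max(2)
    dark=(v<50).astype(np.uint8); hull=cv2.convexHull(biggest(dark))
    H=np.zeros_like(dark);cv2.fillConvexPoly(H,hull,1)
    e=cv2.fitEllipse(hull)
    H=cv2.erode(H,np.ones((3,3)))
    br=((v>90)&(H>0)).astype(np.uint8)
    n,L,st,ce=cv2.connectedComponentsWithStats(br)
    ids=[i for i in range(1,n) if st[i,4]>25]
    return np.array(e[0])+o,e,[(st[i,4],ce[i]+o,im[L==i].mean(0).round()) for i in ids]
E
python3 - <<'E'
from m import *
for f,r in((T,(250,190,100,100)),(S,(230,205,100,85))):
    c,e,b=stand(f,r);print('ell',c,e[1],e[2]);[print(x) for x in b]
im,o=roi(T,130,235,60,60)
m=(im.max(2)<45).astype(np.uint8);c=biggest(m);bx=cv2.boxPoints(cv2.minAreaRect(c))+o
print('paddle top',bx, cv2.contourArea(c)); print([onz(T,*p,118).round(1)[:2] for p in bx])
for row in range(248-235,280-235,6): print(im[row,12:40].max(1))
im,o=roi(S,135,170,40,40)
c=biggest((im.max(2)<45).astype(np.uint8));print('paddle scene',cv2.boundingRect(c),(cv2.boxPoints(cv2.minAreaRect(c))+o))
# dish: grey non-green
im,o=roi(T,140,240,50,55); g=((im[:,:,1]-im[:,:,0])<4).astype(np.uint8)
c=biggest(g);e=cv2.fitEllipse(cv2.convexHull(c));p=np.array(e[0])+o;print('dish',e,onz(T,*p,8))
E
```

```text
ell [298.31142426 239.28671646] (58.62350845336914, 61.72179412841797) 137.25225830078125
(np.int32(527), array([296.93927894, 235.90322581]), array([148., 154., 159.]))
(np.int32(86), array([275.06976744, 240.81395349]), array([129., 129., 134.]))
(np.int32(104), array([318.25961538, 241.34615385]), array([128., 127., 133.]))
(np.int32(83), array([297.8313253 , 261.85542169]), array([127., 126., 132.]))
ell [273.90143204 246.79419327] (49.0520133972168, 72.82829284667969) 56.581260681152344
(np.int32(26), array([279.30769231, 221.96153846]), array([116., 118., 125.]))
(np.int32(36), array([288.38888889, 224.88888889]), array([112., 114., 120.]))
(np.int32(32), array([256.84375, 237.3125 ]), array([115., 117., 123.]))
(np.int32(549), array([271.69945355, 244.78506375]), array([141., 152., 160.]))
(np.int32(40), array([292.525, 249.675]), array([118., 121., 127.]))
(np.int32(39), array([258.41025641, 262.71794872]), array([115., 117., 123.]))
paddle top [[146.76470566 274.94117737]
 [152.58823776 251.64705849]
 [163.64706039 254.41176605]
 [157.82352829 277.70588684]] 209.0
[array([39
[... 366 characters left out ...]
 42  24   4   9   8
  14  38  66  79  80  83  90  99  77  55]
[169 165 159 155 144 124 103  44  29  38  42  46  40  21   6   5   9  11
  29  46  50  65  80  96 122  76  57  52]
[162 162 158 153 151 136  92  42  40  43  46  36  19  11   8   7  27  53
  72  84  84  85  87  79  59  55  51  57]
[164 160 154 149 147 146 142 140 139 138 130 123 106  86  98 129 145 151
 153 144  95  89  89  95  87  89 101 117]
paddle scene (3, 8, 26, 23) [[135.70000196 185.10000229]
 [161.20000267 176.59999943]
 [166.80000114 193.3999939 ]
 [141.30000114 201.89999771]]
dish ((23.748071670532227, 25.171070098876953), (32.28937530517578, 34.829994201660156), 56.20778274536133) [420.02268094  53.48693795   8.        ]
```

```bash
python3 - <<'E'
from m import *
print('paddle pred', proj(S,[420.5,53,95]),proj(T,[420.5,53,118]))
P=[]
for f,r in((T,(280,220,35,40)),(S,(250,228,45,35))):
    im,o=roi(f,*r);v=im.min(2);m=(v>130).astype(np.uint8);m=cv2.morphologyEx(m,cv2.MORPH_OPEN,cv2.getStructuringElement(cv2.MORPH_ELLIPSE,(9,9)))
    c=biggest(m);e=cv2.fitEllipse(cv2.convexHull(c));print(e[1],np.array(e[0])+o);P.append(np.array(e[0])+o)
g,_=tri(*P);print('glass',g,_)
h,_=tri([298.311,239.287],[273.9,246.794]);print('housing',h,_)
# washer/bar blob pairs: top b,c,d ; compare with predictions for face pose
def scr(face,yaw,z=24):
    y=np.radians(yaw);t=np.radians(25)
    x=np.array([np.cos(t)*np.cos(y),np.cos(t)*np.sin(y),np.sin(t)]);n=np.array([-np.sin(t)*np.cos(y),-np.sin(t)*np.sin(y),np.cos(t)]);Y=np.cross(n,x)
    r=56/2**.5
    return {k:face+r*a*x+r*b*Y+z*n for k,a,b in(('a',1,1),('b',1,-1),('c',-1,-1),('d',-1,1))}
for yaw in(-40,-45,-50):
    for z in (2,4,24): 
        s=scr(g,yaw,z);print(yaw,z,{k:(proj(T,s[k]).round(1),proj(S,s[k]).round(1)) for k in s})
f=T
# overlay for viewing
out=[]
s=scr(g,-45,24);w=scr(g,-45,4)
for f,x,y in((T,250,190),(S,228,200)):
    k=4;im=cv2.resize(f['img'][y:y+100,x:x+100,::-1],None,fx=k,fy=k,interpolation=cv2.INTER_CUBIC)
    for d,col in((s,(0,0,255)),(w,(0,255,0))):
        for q in d.values():
            p=(proj(f,q)-[x,y]+.5)*k;cv2.circle(im,tuple(int(a) for a in p),2,col,-1)
    out.append(im)
cv2.imwrite('pics/ov1.png',np.hstack(out))
E
```

```text
paddle pred [151.70492414 189.6311512 ] [152.08640506 263.93271964]
(20.962223052978516, 22.181142807006836) [297.49979973 239.9918766 ]
(17.436037063598633, 25.89674186706543) [273.04313087 243.32217693]
glass [ 471.01097528 -305.62382719   87.88812527] 2.0879444851493485
housing [ 473.01471729 -307.63115227   77.28938724] 0.4304732966463719
-40 2 {'a': (array([294.2, 218.4]), array([284.7, 223.6])), 'b': (array([319.3, 237.9]), array([292.5, 247.7])), 'c': (array([300.9, 261.1]), array([258.9, 263.2])), 'd': (array([276.6, 241.9]), array([253.5, 238.3]))}
-40 4 {'a': (array([294. , 218.5]), array([284.4, 223.1])), 'b': (array([319.1, 238.1]), array([292.1, 247.1])), 'c': (array([300.8, 261.3]), array([258.5, 262.7])), 'd': (array([276.4, 242.1]), array([253.1, 237.8]))}
-40 24 {'a': (array([292.2, 220.3]), array([280.9, 217.3])), 'b': (array([317.7, 240.2]), array([288.5, 241.2])), 'c': (array([299.1, 263.8]), array([254.3, 257.1])), 'd': (array([274.2, 244.2]), array([249.2, 232.2]))}
-45 2 {'a': (array([296. , 218.1]), array([286.5, 224.4])), 'b': (array([319.3, 239.7]), array([2
[... 518 characters left out ...]
y([273.9, 242.1]), array([250.6, 230.9]))}
-50 2 {'a': (array([297.9, 218. ]), array([288.1, 225.2])), 'b': (array([319.2, 241.6]), array([289.6, 249.9])), 'c': (array([297.3, 261.3]), array([255.4, 261.2])), 'd': (array([276.6, 238.2]), array([256.4, 236.3]))}
-50 4 {'a': (array([297.7, 218.2]), array([287.8, 224.6])), 'b': (array([319. , 241.8]), array([289.2, 249.3])), 'c': (array([297. , 261.5]), array([255. , 260.6])), 'd': (array([276.3, 238.4]), array([256. , 235.7]))}
-50 24 {'a': (array([295.4, 219.5]), array([284.2, 218.4])), 'b': (array([317.2, 243.5]), array([285.4, 242.9])), 'c': (array([294.8, 263.6]), array([250.8, 254.6])), 'd': (array([273.8, 240. ]), array([252.1, 229.7]))}
```

View pics/ov1.png

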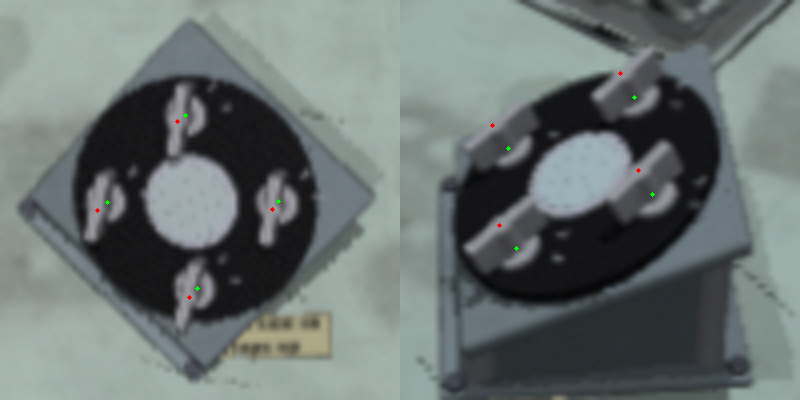

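The overlay in both views puts the predicted screw tops (red) on the bar tops to within about 1 px. The best yaw from the blob differences is about -46°. Next is the planner.

```bash
cat > plan.py <<'E'
import numpy as np, json, sys
from scipy.spatial.transform import Rotation as Ro, Slerp
FACE=np.array([471,-305.6,88.]);YAW=-46.
try: OFF=json.load(open('off.json'))     # key axis offset in tool frame (x,y mm)
except OSError: OFF=[0,0]
y=np.radians(YAW);t=np.radians(25)
X=np.array([np.cos(t)*np.cos(y),np.cos(t)*np.sin(y),np.sin(t)]);N=np.array([-np.sin(t)*np.cos(y),-np.sin(t)*np.sin(y),np.cos(t)]);Y=np.cross(N,X)
AB={'a':(1,1),'b':(1,-1),'c':(-1,-1),'d':(-1,1)}
def top(k): r=56/2**.5; return FACE+r*AB[k][0]*X+r*AB[k][1]*Y+24*N
def S(k,h,th):
    "key over screw k, prong tips h mm above screw top, key angle th"
    kx=np.cos(th)*X+np.sin(th)*Y
    R=np.c_[-kx,np.cross(-N,-kx),-N]
    return R,top(k)+(h+72)*N-R@[OFF[0],OFF[1],0]
def D(x,y,z,yaw): return Ro.from_euler('xyz',[180,0,yaw],degrees=True).as_matrix(),np.array([x,y,z],float)
def load():
    try: d=json.load(open('cmd.json')); return np.array(d['R']),np.array(d['p'])
    except OSError: return D(174.5,495.158,231.294,160.589)
def seg(wps,grip,commit=True):
    "wps: list of ((R,p),nrows)"
    R0,p0=load();R,p=R0,p0;rows=[]
    for (R1,p1),n in wps:
        sl=Slerp([0,1],Ro.from_matrix([R,R1]))
        for i in range(1,n+1):
            Ri=sl(i/n).as_matrix();pi=p+(p1-p)*i/n
            rows.append([*np.round(R0.T@(pi-p0)/1000,3),*np.round(Ro.from_matrix(R0.T@Ri).as_rotvec(),3),grip])
        R,p=R1,p1
    a=np.array(rows[-1]);
    if commit: json.dump({'R':(R0@Ro.from_rotvec(a[3:6]).as_matrix()).tolist(),'p':(p0+R0@a[:3]*1000).tolist()},open('cmd.json','w'))
    print(len(rows),json.dumps([[float(v) for v in r] for r in rows]).replace(' ',''))
E
python3 - <<'E'
from plan import *
seg([(D(421,53,200,166.6),14),(D(421,53,200,166.6),2),],100)
E
```

```text
16 [[-0.027,-0.024,0.002,-0.0,0.0,-0.007,100.0],[-0.054,-0.048,0.004,0.0,0.0,-0.015,100.0],[-0.081,-0.072,0.007,0.0,0.0,-0.022,100.0],[-0.108,-0.096,0.009,0.0,0.0,-0.03,100.0],[-0.136,-0.12,0.011,0.0,0.0,-0.037,100.0],[-0.163,-0.144,0.013,0.0,0.0,-0.045,100.0],[-0.19,-0.168,0.016,0.0,0.0,-0.052,100.0],[-0.217,-0.191,0.018,0.0,0.0,-0.06,100.0],[-0.244,-0.215,0.02,0.0,0.0,-0.067,100.0],[-0.271,-0.239,0.022,0.0,0.0,-0.075,100.0],[-0.298,-0.263,0.025,0.0,0.0,-0.082,100.0],[-0.325,-0.287,0.027,0.0,0.0,-0.09,100.0],[-0.352,-0.311,0.029,0.0,0.0,-0.097,100.0],[-0.379,-0.335,0.031,0.0,0.0,-0.105,100.0],[-0.379,-0.335,0.031,0.0,0.0,-0.105,100.0],[-0.379,-0.335,0.031,0.0,0.0,-0.105,100.0]]
```

Emit:
servo_tool(
  commands=[
    [[-0.027,-0.024,0.002,0,0,-0.007,100],[-0.068,-0.06,0.005,0,0,-0.02,100],[-0.108,-0.096,0.009,0,0,-0.03,100],[-0.149,-0.132,0.012,0,0,-0.04,100],[-0.19,-0.168,0.016,0,0,-0.052,100],[-0.23,-0.204,0.019,0,0,-0.065,100],[-0.271,-0.239,0.022,0,0,-0.075,100],[-0.312,-0.275,0.026,0,0,-0.09,100],[-0.352,-0.311,0.029,0,0,-0.097,100],[-0.379,-0.335,0.031,0,0,-0.105,100],[-0.379,-0.335,0.031,0,0,-0.105,100],[-0.379,-0.335,0.031,0,0,-0.105,100]],
  ],
)

```text
time_s: 1.6
tcp_pos: [421.4, 51.2, 200.0]
orientation: [-180.0, -0.0, 166.4]
ft_force: [-0.2, -0.1, -0.4]
opening: 85.5
finger_force: 0.0
```

Emit:
servo_tool(
  commands=[
    [[0,0,0.04,0,0,0,100],[0,0,0.08,0,0,0,100],[0,0,0.11,0,0,0,100],[0,0,0.124,0,0,0,100],[0,0,0.124,0,0,0,60],[0,0,0.124,0,0,0,40],[0,0,0.124,0,0,0,25],[0,0,0.124,0,0,0,0],[0,0,0.124,0,0,0,0],[0,0,0.124,0,0,0,0],[0,0,0.124,0,0,0,0],[0,0,0.124,0,0,0,0]],
  ],
)

```text
time_s: 2.8
tcp_pos: [421.0, 53.3, 77.0]
orientation: [180.0, 0.1, 166.6]
ft_force: [-1.5, 2.0, 7.4]
opening: 15.5
finger_force: 58.6
```

```bash
python3 - <<'E'
from plan import *
json.dump({'R':D(0,0,0,166.6)[0].tolist(),'p':[421,53,76]},open('cmd.json','w'))
P=S('a',40,.6);print(P[1],Ro.from_matrix(P[0]).as_euler('xyz',degrees=True))
seg([(D(421,53,150,166.6),3),(P,13)],0)
E
```

```text
[ 484.48803028 -262.56373352  227.99268841] [-165.24897761   20.41405165  171.04774795]
16 [[0.0,0.0,-0.025,-0.0,-0.0,0.0,0.0],[0.0,0.0,-0.049,-0.0,-0.0,0.0,0.0],[0.0,0.0,-0.074,-0.0,-0.0,0.0,0.0],[-0.01,-0.022,-0.08,0.019,-0.028,-0.002,0.0],[-0.021,-0.045,-0.086,0.037,-0.056,-0.005,0.0],[-0.031,-0.067,-0.092,0.056,-0.084,-0.007,0.0],[-0.042,-0.09,-0.098,0.074,-0.112,-0.009,0.0],[-0.052,-0.112,-0.104,0.093,-0.14,-0.012,0.0],[-0.062,-0.135,-0.11,0.111,-0.168,-0.014,0.0],[-0.073,-0.157,-0.116,0.13,-0.196,-0.016,0.0],[-0.083,-0.18,-0.122,0.148,-0.224,-0.019,0.0],[-0.093,-0.202,-0.128,0.167,-0.252,-0.021,0.0],[-0.104,-0.225,-0.134,0.185,-0.28,-0.023,0.0],[-0.114,-0.247,-0.14,0.204,-0.308,-0.026,0.0],[-0.125,-0.27,-0.146,0.222,-0.336,-0.028,0.0],[-0.135,-0.292,-0.152,0.241,-0.364,-0.031,0.0]]
```

Emit:
servo_tool(
  commands=[
    [[0,0,-0.025,0,0,0,0],[0,0,-0.049,0,0,0,0],[0,0,-0.074,0,0,0,0],[-0.01,-0.022,-0.08,0.019,-0.028,-0.002,0],[-0.026,-0.056,-0.089,0.046,-0.07,-0.006,0],[-0.042,-0.09,-0.098,0.074,-0.112,-0.009,0],[-0.057,-0.124,-0.107,0.102,-0.154,-0.013,0],[-0.073,-0.157,-0.116,0.13,-0.196,-0.016,0],[-0.088,-0.191,-0.125,0.157,-0.238,-0.02,0],[-0.104,-0.225,-0.134,0.185,-0.28,-0.023,0],[-0.114,-0.247,-0.14,0.204,-0.308,-0.026,0],[-0.125,-0.27,-0.146,0.222,-0.336,-0.028,0],[-0.135,-0.292,-0.152,0.241,-0.364,-0.031,0],[-0.135,-0.292,-0.152,0.241,-0.364,-0.031,0],[-0.135,-0.292,-0.152,0.241,-0.364,-0.031,0]],
  ],
)

```text
time_s: 4.3
tcp_pos: [483.8, -261.8, 227.8]
orientation: [-165.3, 20.3, 171.0]
ft_force: [-0.2, 0.2, -2.4]
opening: 15.2
finger_force: 59.0
```

```bash
python3 - <<'E'
from h import *
from plan import *
P=S('a',40,.6); st=telemetry.state(); print(st['tcp_pos'],P[1],st['orientation'],st['ft_force'],st['qpos'])
tool=Ro.from_euler('xyz',st['orientation'],degrees=True).as_matrix()
slot=st['tcp_pos']+tool@[0,0,72]; hd=st['tcp_pos']+tool@[0,0,34]
ends=[slot+tool@[s*28,w*16,0] for s in(-1,1) for w in(-1,1)]
out=[]
for n,x,y in(('top',250,180),('scene',228,160)):
    f=cam(n);k=4;im=cv2.resize(f['img'][y:y+130,x:x+100,::-1],None,fx=k,fy=k,interpolation=cv2.INTER_CUBIC)
    for q,c in [(slot,(0,0,255)),(hd,(0,255,255)),(top('a'),(255,0,255))]+[(e,(0,255,0)) for e in ends]:
        p=(proj(f,q)-[x,y]+.5)*k;cv2.circle(im,tuple(int(a) for a in p),2,c,-1)
    out.append(im)
cv2.imwrite('pics/ov2.png',np.hstack(out))
E
```

```text
[ 483.8227068  -261.80061644  227.78397906] [ 484.48803028 -262.56373352  227.99268841] [-165.29596038   20.33405732  171.01513403] [-0.20066351  0.2315478  -2.42958122] [ -39.27616685    9.73735203  100.57191316   -4.02505958   45.00458083
 -115.41656284]
```

View pics/ov2.png

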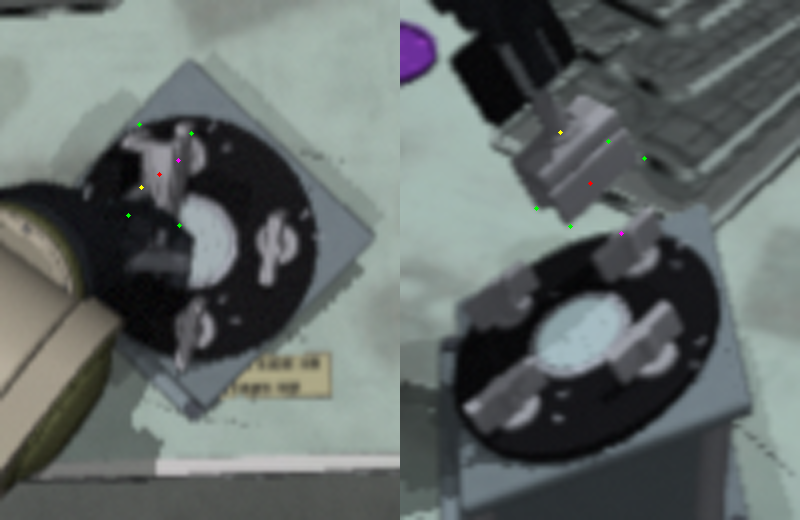

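The key sits in the gripper as predicted: in the scene crop its prong corners are at about (540,205), (570,222) and (640,160), matching the model to within about 1 px. I lower it onto a.

Emit:
servo_tool(
  commands=[
    [[0,0,0.02,0,0,0,0],[0,0,0.036,0,0,0,0],[0,0,0.042,0,0,0,0],[0,0,0.047,0,0,0,0],[0,0,0.052,0,0,0,0],[0,0,0.057,0,0,0,0],[0,0,0.057,0,0,0,0]],
  ],
)

```text
time_s: 5.1
tcp_pos: [501.0, -279.4, 176.3]
orientation: [-165.2, 20.4, 171.1]
ft_force: [0.5, 0.2, -0.6]
opening: 15.4
finger_force: 59.1
```

```bash
python3 - <<'E'
from plan import *
json.dump(dict(zip('Rp',[v.tolist() for v in S('a',-17,.6)])),open('cmd.json','w'))
from h import *
st=telemetry.state(); print(st['tcp_pos'],S('a',-17,.6)[1],st['ft_force'],st['ft_torque'])
f=cam('scene');x,y=228,160;im=f['img'][y:y+130,x:x+100,::-1];cv2.imwrite('pics/in.png',cv2.resize(im,None,fx=4,fy=4,interpolation=cv2.INTER_CUBIC))
E
```

```text
[ 500.99183299 -279.37734365  176.27256259] [ 501.22182312 -279.89208328  176.33314454] [ 0.50125115  0.22373793 -0.59006229] [0.2826172  0.26195245 0.00795338]
```

View pics/in.png

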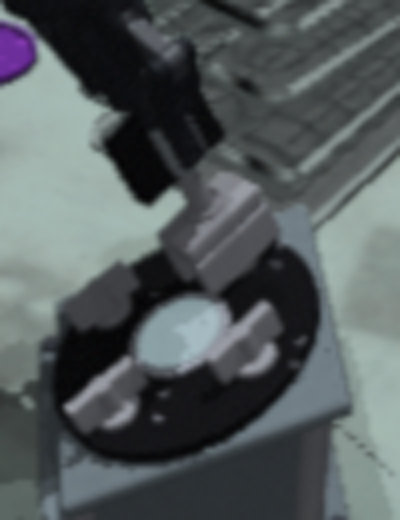

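The key is seated on a with no contact force. I turn it and then back off the play.

Emit:
servo_tool(
  commands=[
    [[0,0,0,0,0,0.1,0],[0,0,0,0,0,0.2,0],[0,0,0,0,0,0.3,0],[0,0,0,0,0,0.4,0],[0,0,0,0,0,0.5,0],[0,0,0,0,0,0.6,0],[0,0,0,0,0,0.7,0],[0,0,0,0,0,0.78,0],[0,0,0,0,0,0.78,0],[0,0,0,0,0,0.78,0]],
  ],
)

```text
time_s: 6.15
tcp_pos: [501.1, -279.4, 176.9]
orientation: [175.3, 24.6, 122.8]
ft_force: [0.7, 0.7, -1.2]
opening: 15.4
finger_force: 59.1
```

```bash
python3 - <<'E'
from plan import *
json.dump(dict(zip('Rp',[v.tolist() for v in S('a',-17,-.18)])),open('cmd.json','w'))
from h import *
st=telemetry.state(); print(st['tcp_pos'],S('a',-17,-.18)[1],st['ft_force'],st['ft_torque'],st['qpos'],st['orientation'],Ro.from_matrix(S('a',-17,-.18)[0]).as_euler('xyz',degrees=True))
seg([(S('a',-17,-.04),2),(S('a',10,-.04),2),(S('a',30,.0),1),(S('c',30,.45),6),(S('c',10,.6),2),(S('c',-17,.6),4),(S('c',-17,.6),2)],0)
E
```

```text
[ 501.11386485 -279.42442902  176.94064639] [ 501.22182312 -279.89208328  176.33314454] [ 0.73158013  0.68756552 -1.24378782] [0.43594427 0.18963558 0.08219343] [-39.61964257  15.90646953 101.08358572  -4.35506518  38.18451051
 -70.63346555] [175.2853552   24.62194933 122.81577471] [175.22785019  24.56909601 122.64703824]
19 [[0.0,0.0,0.0,-0.0,0.0,-0.07,0.0],[0.0,0.0,0.0,0.0,0.0,-0.14,0.0],[0.0,-0.0,-0.014,-0.0,0.0,-0.14,0.0],[-0.0,0.0,-0.027,-0.0,0.0,-0.14,0.0],[-0.0,0.0,-0.047,-0.0,-0.0,-0.18,0.0],[0.011,-0.015,-0.047,-0.0,-0.0,-0.255,0.0],[0.021,-0.031,-0.047,-0.0,-0.0,-0.33,0.0],[0.032,-0.046,-0.047,-0.0,-0.0,-0.405,0.0],[0.042,-0.061,-0.047,0.0,-0.0,-0.48,0.0],[0.053,-0.077,-0.047,-0.0,0.0,-0.555,0.0],[0.064,-0.092,-0.047,-0.0,0.0,-0.63,0.0],[0.064,-0.092,-0.037,-0.0,-0.0,-0.705,0.0],[0.064,-0.092,-0.027,-0.0,0.0,-0.78,0.0],[0.064,-0.092,-0.02,-0.0,0.0,-0.78,0.0],[0.064,-0.092,-0.013,-0.0,0.0,-0.78,0.0],[0.064,-0.092,-0.007,-0.0,0.0,-0.78,0.0],[0.064,-0.092,0.0,-0.0,0.0,-0.78,0.0],[0.064,-0.092,0.0,-0.0,0.0,-0.78,0.0],[0.064,-0.092,0.0,-0.0,0.0,-0.78,0.0]]
```

Emit:
servo_tool(
  commands=[
    [[0,0,0,0,0,-0.07,0],[0,0,0,0,0,-0.14,0],[0,0,-0.014,0,0,-0.14,0],[0,0,-0.027,0,0,-0.14,0],[0,0,-0.047,0,0,-0.18,0],[0.011,-0.015,-0.047,0,0,-0.255,0],[0.021,-0.031,-0.047,0,0,-0.33,0],[0.032,-0.046,-0.047,0,0,-0.405,0],[0.042,-0.061,-0.047,0,0,-0.48,0],[0.053,-0.077,-0.047,0,0,-0.555,0],[0.064,-0.092,-0.047,0,0,-0.63,0],[0.064,-0.092,-0.037,0,0,-0.705,0],[0.064,-0.092,-0.027,0,0,-0.78,0],[0.064,-0.092,-0.02,0,0,-0.78,0],[0.064,-0.092,-0.013,0,0,-0.78,0],[0.064,-0.092,-0.007,0,0,-0.78,0],[0.064,-0.092,0,0,0,-0.78,0],[0.064,-0.092,0,0,0,-0.78,0]],
  ],
)

```text
time_s: 7.95
tcp_pos: [394.1, -282.5, 142.3]
orientation: [-165.3, 20.4, 171.0]
ft_force: [0.5, 0.3, -1.5]
opening: 15.2
finger_force: 59.1
```

```bash
python3 - <<'E'
from h import *
from plan import *
st=telemetry.state(); print(st['tcp_pos'],load()[1],st['ft_force'],st['ft_torque'])
out=[]
for n,x,y in(('top',250,180),('scene',228,170)):
    f=cam(n);k=4;im=cv2.resize(f['img'][y:y+120,x:x+100,::-1],None,fx=k,fy=k,interpolation=cv2.INTER_CUBIC)
    for q,c in [(top('a'),(255,0,255))]+[(top('a')+s*22*(np.cos(g)*X+np.sin(g)*Y),(0,255*(g==0),255)) for g in(-.15,0,.15) for s in(-1,1)]:
        p=(proj(f,q)-[x,y]+.5)*k;cv2.circle(im,tuple(int(a) for a in p),1,c,-1)
    out.append(im)
cv2.imwrite('pics/a1.png',np.hstack(out))
E
```

```text
[ 394.13654587 -282.51366203  142.27175322] [ 394.34257741 -283.02057329  142.76173725] [ 0.52342821  0.29247257 -1.45021334] [0.22916089 0.27008317 0.04086684]
```

View pics/a1.png

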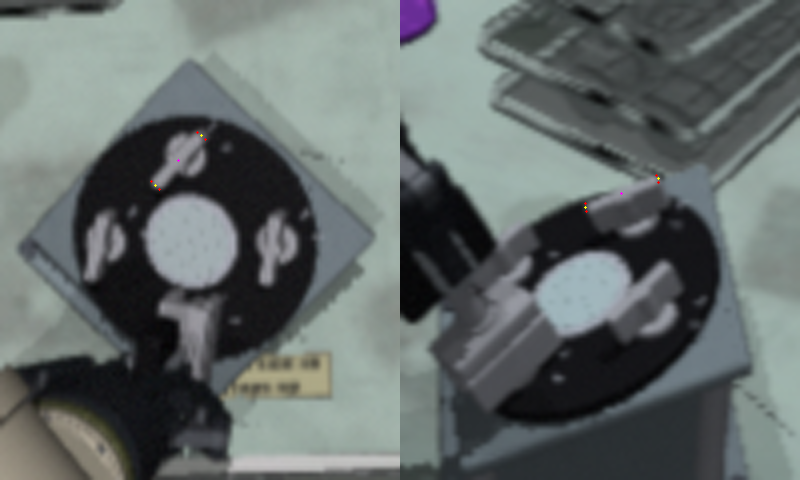

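The picture shows a's bar along the predicted half-way direction, with its end at (200,134) on the yellow dot. The key is on c without force. I continue with c, then b and d.

```bash
python3 - <<'E'
from plan import *
seg([(S('c',-17,-.18),8),(S('c',-17,-.18),1),(S('c',-17,-.04),2),(S('c',10,-.04),2),(S('c',30,.1),1),(S('b',30,.6),5)],0)
seg([(S('b',10,.6),1),(S('b',-17,.6),5),(S('b',-17,.6),1),(S('b',-17,-.18),8),(S('b',-17,-.18),2),(S('b',-17,-.04),2)],0)
E
```

```text
19 [[-0.0,-0.0,0.0,0.0,-0.0,0.098,0.0],[-0.0,-0.0,0.0,0.0,-0.0,0.195,0.0],[-0.0,-0.0,0.0,-0.0,-0.0,0.293,0.0],[-0.0,-0.0,0.0,0.0,-0.0,0.39,0.0],[-0.0,-0.0,0.0,0.0,-0.0,0.488,0.0],[-0.0,-0.0,0.0,-0.0,-0.0,0.585,0.0],[-0.0,-0.0,0.0,-0.0,0.0,0.683,0.0],[-0.0,-0.0,0.0,0.0,-0.0,0.78,0.0],[-0.0,-0.0,0.0,-0.0,-0.0,0.78,0.0],[-0.0,-0.0,0.0,-0.0,0.0,0.71,0.0],[-0.0,-0.0,0.0,-0.0,0.0,0.64,0.0],[-0.0,-0.0,-0.013,-0.0,0.0,0.64,0.0],[-0.0,-0.0,-0.027,-0.0,0.0,0.64,0.0],[-0.0,-0.0,-0.047,-0.0,0.0,0.5,0.0],[-0.013,-0.009,-0.047,-0.0,0.0,0.4,0.0],[-0.026,-0.018,-0.047,0.0,0.0,0.3,0.0],[-0.039,-0.027,-0.047,-0.0,0.0,0.2,0.0],[-0.052,-0.036,-0.047,0.0,-0.0,0.1,0.0],[-0.065,-0.045,-0.047,-0.0,0.0,0.0,0.0]]
19 [[-0.0,0.0,0.02,0.0,-0.0,0.0,0.0],[-0.0,0.0,0.025,0.0,-0.0,0.0,0.0],[-0.0,0.0,0.031,0.0,-0.0,0.0,0.0],[-0.0,0.0,0.036,0.0,-0.0,0.0,0.0],[-0.0,0.0,0.042,0.0,-0.0,0.0,0.0],[-0.0,0.0,0.047,0.0,-0.0,0.0,0.0],[-0.0,0.0,0.047,0.0,-0.0,0.0,0.0],[-0.0,0.0,0.047,0.0,-0.0,0.098,0.0],[-0.0,0.0,0.047,0.0,0.0,0.195,0.0],[-0.0,0.0,0.047,0.0,-0.0,0.293,0.0],[-0.0,0.0,0.047,0.0,-0.0,0.39,0.0],[-0.0,0.0,0.047,0.0,-0.0,0.488,0.0],[-0.0,0.0,0.047,-0.0,-0.0,0.585,0.0],[-0.0,0.0,0.047,-0.0,0.0,0.683,0.0],[-0.0,0.0,0.047,0.0,-0.0,0.78,0.0],[-0.0,0.0,0.047,-0.0,-0.0,0.78,0.0],[-0.0,0.0,0.047,-0.0,-0.0,0.78,0.0],[-0.0,0.0,0.047,-0.0,0.0,0.71,0.0],[-0.0,0.0,0.047,-0.0,0.0,0.64,0.0]]
```

Emit:
servo_tool(
  commands=[
    [[0,0,0,0,0,0.1,0],[0,0,0,0,0,0.2,0],[0,0,0,0,0,0.3,0],[0,0,0,0,0,0.4,0],[0,0,0,0,0,0.5,0],[0,0,0,0,0,0.6,0],[0,0,0,0,0,0.7,0],[0,0,0,0,0,0.78,0],[0,0,0,0,0,0.78,0],[0,0,0,0,0,0.71,0],[0,0,0,0,0,0.64,0],[0,0,-0.013,0,0,0.64,0],[0,0,-0.027,0,0,0.64,0],[0,0,-0.047,0,0,0.5,0],[-0.013,-0.009,-0.047,0,0,0.4,0],[-0.026,-0.018,-0.047,0,0,0.3,0],[-0.039,-0.027,-0.047,0,0,0.2,0],[-0.052,-0.036,-0.047,0,0,0.1,0],[-0.065,-0.045,-0.047,0,0,0,0],[-0.065,-0.045,-0.047,0,0,0,0]],
  ],
)

```text
time_s: 10.05
tcp_pos: [430.6, -321.2, 220.0]
orientation: [-165.1, 20.5, 171.3]
ft_force: [-0.5, 0.2, -1.2]
opening: 15.4
finger_force: 59.1
```

Emit:
servo_tool(
  commands=[
    [[0,0,0.02,0,0,0,0],[0,0,0.025,0,0,0,0],[0,0,0.031,0,0,0,0],[0,0,0.036,0,0,0,0],[0,0,0.042,0,0,0,0],[0,0,0.047,0,0,0,0],[0,0,0.047,0,0,0,0],[0,0,0.047,0,0,0.1,0],[0,0,0.047,0,0,0.2,0]],
  ],
)

```text
time_s: 10.95
tcp_pos: [443.6, -334.2, 176.5]
orientation: [-169.8, 22.9, 158.8]
ft_force: [1.2, 4.5, -1.7]
opening: 15.5
finger_force: 59.1
```

Emit:
servo_tool(
  commands=[
    [[0,0,0,0,0,0.1,0],[0,0,0,0,0,0.2,0],[0,0,0,0,0,0.3,0],[0,0,0,0,0,0.4,0],[0,0,0,0,0,0.5,0],[0,0,0,0,0,0.58,0],[0,0,0,0,0,0.58,0]],
  ],
)

```text
time_s: 11.65
tcp_pos: [443.7, -334.0, 176.5]
orientation: [175.2, 24.5, 122.6]
ft_force: [0.0, 0.1, -1.3]
opening: 14.9
finger_force: 59.2
```

```bash
python3 - <<'E'
from plan import *
from h import telemetry
st=telemetry.state(); P=S('b',-17,-.18);print(st['tcp_pos'],P[1],st['orientation'],Ro.from_matrix(P[0]).as_euler('xyz',degrees=True),st['ft_force'],st['ft_torque'])
json.dump({'R':P[0].tolist(),'p':load()[1].tolist()},open('cmd.json','w'));print(load()[1])
seg([(S('b',-17,-.04),2),(S('b',10,-.04),2),(S('b',30,.0),1),(S('d',30,.45),6),(S('d',10,.6),2),(S('d',-17,.6),5),(S('d',-17,.6),1)],0)
seg([(S('d',-17,-.18),8),(S('d',-17,-.18),2),(S('d',-17,-.04),2),(S('d',20,-.04),3)],0)
E
```

```text
[ 443.71198581 -333.98018281  176.505329  ] [ 444.25301743 -334.90621945  176.33314454] [175.20115032  24.54739794 122.64878447] [175.22785019  24.56909601 122.64703824] [ 0.01593758  0.06208071 -1.29541875] [0.65205203 0.14053606 0.2266219 ]
[ 443.79871341 -334.86491927  176.17213087]
19 [[-0.0,0.0,0.0,-0.0,0.0,-0.07,0.0],[-0.0,0.0,0.0,0.0,0.0,-0.14,0.0],[-0.0,0.0,-0.013,-0.0,0.0,-0.14,0.0],[-0.0,0.0,-0.027,-0.0,0.0,-0.14,0.0],[-0.0,0.0,-0.047,-0.0,-0.0,-0.18,0.0],[0.015,0.011,-0.047,-0.0,-0.0,-0.255,0.0],[0.03,0.022,-0.047,-0.0,-0.0,-0.33,0.0],[0.046,0.032,-0.047,-0.0,-0.0,-0.405,0.0],[0.061,0.043,-0.047,0.0,-0.0,-0.48,0.0],[0.076,0.053,-0.047,-0.0,0.0,-0.555,0.0],[0.092,0.064,-0.047,-0.0,0.0,-0.63,0.0],[0.092,0.064,-0.037,-0.0,-0.0,-0.705,0.0],[0.092,0.064,-0.027,-0.0,0.0,-0.78,0.0],[0.092,0.064,-0.022,-0.0,0.0,-0.78,0.0],[0.092,0.064,-0.016,-0.0,0.0,-0.78,0.0],[0.092,0.064,-0.011,-0.0,0.0,-0.78,0.0],[0.092,0.064,-0.005,-0.0,0.0,-0.78,0.0],[0.092,0.064,0.0,-0.0,0.0,-0.78,0.0],[0.092,0.064,0.0,-0.0,0.0,-0.78,0.0]]
15 [[-0.0,-0.0,-0.0,0.0,-0.0,0.098,0.0],[-0.0,-0.0,0.0,0.0,-0.0,0.195,0.0],[-0.0,-0.0,0.0,-0.0,-0.0,0.293,0.0],[-0.0,-0.0,0.0,0.0,-0.0,0.39,0.0],[-0.0,-0.0,0.0,0.0,-0.0,0.488,0.0],[-0.0,-0.0,0.0,-0.0,-0.0,0.585,0.0],[-0.0,-0.0,0.0,-0.0,0.0,0.683,0.0],[-0.0,-0.0,0.0,0.0,-0.0,0.78,0.0],[-0.0,-0.0,0.0,-0.0,-0.0,0.78,0.0],[-0.0,-0.0,0.0,-0.0,-0.0,0.78,0.0],[-0.0,-0.0,0.0,-0.0,0.0,0.71,0.0],[-0.0,-0.0,0.0,-0.0,0.0,0.64,0.0],[-0.0,-0.0,-0.012,-0.0,0.0,0.64,0.0],[-0.0,-0.0,-0.025,-0.0,0.0,0.64,0.0],[-0.0,-0.0,-0.037,-0.0,0.0,0.64,0.0]]
```

Emit:
servo_tool(
  commands=[
    [[0,0,0,0,0,-0.07,0],[0,0,0,0,0,-0.14,0],[0,0,-0.013,0,0,-0.14,0],[0,0,-0.027,0,0,-0.14,0],[0,0,-0.047,0,0,-0.18,0],[0.015,0.011,-0.047,0,0,-0.255,0],[0.03,0.022,-0.047,0,0,-0.33,0],[0.046,0.032,-0.047,0,0,-0.405,0],[0.061,0.043,-0.047,0,0,-0.48,0],[0.076,0.053,-0.047,0,0,-0.555,0],[0.092,0.064,-0.047,0,0,-0.63,0],[0.092,0.064,-0.037,0,0,-0.705,0],[0.092,0.064,-0.027,0,0,-0.78,0],[0.092,0.064,-0.022,0,0,-0.78,0],[0.092,0.064,-0.016,0,0,-0.78,0],[0.092,0.064,-0.011,0,0,-0.78,0],[0.092,0.064,-0.005,0,0,-0.78,0],[0.092,0.064,0,0,0,-0.78,0],[0.092,0.064,0,0,0,-0.78,0]],
  ],
)

```text
time_s: 13.55
tcp_pos: [450.9, -227.8, 142.4]
orientation: [-165.3, 20.4, 171.0]
ft_force: [0.3, 0.9, -2.0]
opening: 15.2
finger_force: 59.1
```

Emit:
servo_tool(
  commands=[
    [[0,0,0,0,0,0.1,0],[0,0,0,0,0,0.2,0],[0,0,0,0,0,0.3,0],[0,0,0,0,0,0.4,0],[0,0,0,0,0,0.5,0],[0,0,0,0,0,0.6,0],[0,0,0,0,0,0.7,0],[0,0,0,0,0,0.78,0],[0,0,0,0,0,0.78,0],[0,0,0,0,0,0.78,0],[0,0,0,0,0,0.71,0],[0,0,0,0,0,0.64,0],[0,0,-0.012,0,0,0.64,0],[0,0,-0.025,0,0,0.64,0],[0,0,-0.037,0,0,0.64,0]],
  ],
)

```text
time_s: 15.05
tcp_pos: [439.9, -216.3, 177.9]
orientation: [178.9, 25.0, 131.5]
ft_force: [0.4, 0.1, -2.0]
opening: 15.2
finger_force: 59.0
```

```bash
python3 - <<'E'
from plan import *
R,p=load();print(p)
seg([((R,np.array([430,-60,230.])),5)],0)
E
```

```text
[ 440.30696579 -216.89546317  176.29512505]
5 [[0.018,0.02,-0.02,-0.0,0.0,-0.0,0.0],[0.036,0.039,-0.04,-0.0,0.0,-0.0,0.0],[0.054,0.059,-0.06,-0.0,0.0,-0.0,0.0],[0.072,0.078,-0.08,-0.0,0.0,-0.0,0.0],[0.09,0.098,-0.099,-0.0,0.0,-0.0,0.0]]
```

Emit:
servo_tool(
  commands=[
    [[0.018,0.02,-0.02,0,0,0,0],[0.036,0.039,-0.04,0,0,0,0],[0.054,0.059,-0.06,0,0,0,0],[0.072,0.078,-0.08,0,0,0,0],[0.09,0.098,-0.099,0,0,0,0],[0.09,0.098,-0.099,0,0,0,0]],
  ],
)

```text
time_s: 15.65
tcp_pos: [429.9, -57.2, 232.0]
orientation: [178.8, 25.1, 131.6]
ft_force: [0.1, 0.0, -1.9]
opening: 15.6
finger_force: 59.4
```

```bash
cat > look.py <<'E'
from h import *
from plan import *
def look(name,g0):
    out=[]
    for n,x,y in(('top',248,185),('scene',226,200)):
        f=cam(n);k=4;im=cv2.resize(f['img'][y:y+100,x:x+100,::-1],None,fx=k,fy=k,interpolation=cv2.INTER_CUBIC)
        for s in 'abcd':
            for e in(-1,1):
                p=(proj(f,top(s)+e*22*(np.cos(g0)*X+np.sin(g0)*Y))-[x,y]+.5)*k;cv2.circle(im,tuple(int(a) for a in p),1,(0,255,255),-1)
        out.append(im)
    cv2.imwrite('pics/'+name,np.hstack(out))
E
python3 -c "
from look import *
look('half.png',0.)"
```

```text
(no output)
```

View pics/half.png

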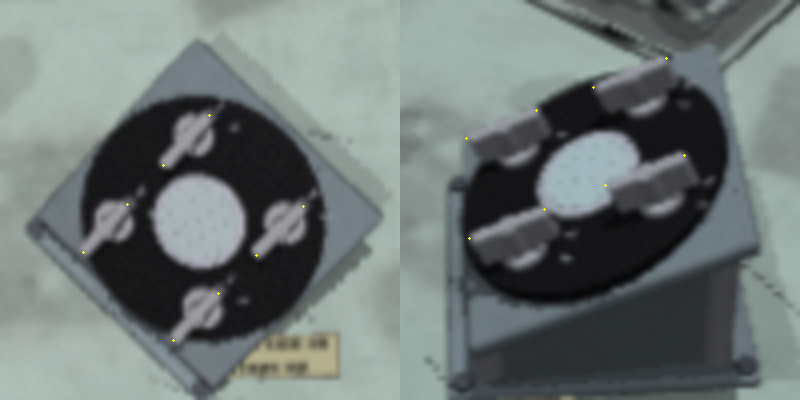

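All four bars line up with the half-way marks (for example a's upper end at (209,115) and b's at (303,206) in the top crop). Now the second pass, starting with a.

```bash
python3 - <<'E'
from plan import *
seg([(S('a',30,.0),8),(S('a',30,.0),1),(S('a',-17,.0),7),(S('a',-17,.0),1)],0)
E
```

```text
17 [[-0.021,-0.012,0.011,-0.0,0.0,-0.005,0.0],[-0.042,-0.024,0.022,0.0,0.0,-0.01,0.0],[-0.064,-0.036,0.033,0.0,-0.0,-0.015,0.0],[-0.085,-0.047,0.044,-0.0,0.0,-0.02,0.0],[-0.106,-0.059,0.056,-0.0,-0.0,-0.025,0.0],[-0.127,-0.071,0.067,-0.0,-0.0,-0.03,0.0],[-0.148,-0.083,0.078,0.0,0.0,-0.035,0.0],[-0.169,-0.095,0.089,-0.0,-0.0,-0.04,0.0],[-0.169,-0.095,0.089,-0.0,-0.0,-0.04,0.0],[-0.169,-0.095,0.096,-0.0,-0.0,-0.04,0.0],[-0.169,-0.095,0.102,-0.0,-0.0,-0.04,0.0],[-0.169,-0.095,0.109,-0.0,-0.0,-0.04,0.0],[-0.169,-0.095,0.116,-0.0,-0.0,-0.04,0.0],[-0.169,-0.095,0.123,-0.0,-0.0,-0.04,0.0],[-0.169,-0.095,0.129,-0.0,-0.0,-0.04,0.0],[-0.169,-0.095,0.136,-0.0,-0.0,-0.04,0.0],[-0.169,-0.095,0.136,-0.0,-0.0,-0.04,0.0]]
```

Emit:
servo_tool(
  commands=[
    [[-0.021,-0.012,0.011,0,0,-0.005,0],[-0.042,-0.024,0.022,0,0,-0.01,0],[-0.064,-0.036,0.033,0,0,-0.015,0],[-0.085,-0.047,0.044,0,0,-0.02,0],[-0.106,-0.059,0.056,0,0,-0.025,0],[-0.127,-0.071,0.067,0,0,-0.03,0],[-0.148,-0.083,0.078,0,0,-0.035,0],[-0.169,-0.095,0.089,0,0,-0.04,0],[-0.169,-0.095,0.089,0,0,-0.04,0],[-0.169,-0.095,0.096,0,0,-0.04,0],[-0.169,-0.095,0.102,0,0,-0.04,0],[-0.169,-0.095,0.109,0,0,-0.04,0],[-0.169,-0.095,0.116,0,0,-0.04,0],[-0.169,-0.095,0.123,0,0,-0.04,0],[-0.169,-0.095,0.129,0,0,-0.04,0],[-0.169,-0.095,0.136,0,0,-0.04,0],[-0.169,-0.095,0.136,0,0,-0.04,0]],
  ],
)

```text
time_s: 17.45
tcp_pos: [500.5, -279.3, 175.4]
orientation: [-180.0, 24.9, 134.0]
ft_force: [0.6, -1.3, -1.9]
opening: 15.5
finger_force: 59.4
```

Emit:
servo_tool(
  commands=[
    [[0,0,0,0,0,0.1,0],[0,0,0,0,0,0.2,0],[0,0,0,0,0,0.3,0],[0,0,0,0,0,0.4,0],[0,0,0,0,0,0.5,0],[0,0,0,0,0,0.6,0],[0,0,0,0,0,0.68,0],[0,0,0,0,0,0.74,0],[0,0,0,0,0,0.78,0],[0,0,0,0,0,0.8,0],[0,0,0,0,0,0.8,0]],
  ],
)

```text
time_s: 18.55
tcp_pos: [500.8, -279.2, 176.5]
orientation: [161.5, 17.1, 85.4]
ft_force: [1.2, 0.8, -2.4]
opening: 15.3
finger_force: 59.3
```

```bash
python3 - <<'E'
from plan import *
from h import telemetry
R,p=load();R=R@Ro.from_rotvec([0,0,.8]).as_matrix()
st=telemetry.state(); print(st['tcp_pos'],p,st['orientation'],Ro.from_matrix(R).as_euler('xyz',degrees=True),st['ft_force'],st['ft_torque'], 'axial',st['ft_torque']@N,st['qpos'])
json.dump({'R':R.tolist(),'p':p.tolist()},open('cmd.json','w'))
E
```

```text
[ 500.76864422 -279.15998587  176.54062997] [ 500.82515186 -279.79644994  176.17257436] [161.49418387  17.14076513  85.40605029] [161.50446652  17.12401903  85.35485949] [ 1.23444506  0.75550355 -2.39414399] [ 0.5882209  -0.02147862  0.34995682] axial 0.137951820688229 [-39.62968462  15.8904242  101.16606072  -4.32950441  38.1385518
 -35.03059876]
```

Emit:
servo_tool(
  commands=[
    [[0,0,0,0,0,0.03,0],[0,0,0,0,0,0.05,0],[0,0,0,0,0,0.05,0]],
  ],
)

```text
time_s: 18.85
tcp_pos: [500.7, -279.2, 176.6]
orientation: [160.7, 16.3, 82.7]
ft_force: [1.9, 2.3, -2.0]
opening: 14.9
finger_force: 65.9
```

```bash
python3 - <<'E'
from plan import *
from h import telemetry
R,p=load();R=R@Ro.from_rotvec([0,0,.05]).as_matrix()
st=telemetry.state(); print(st['orientation'],Ro.from_matrix(R).as_euler('xyz',degrees=True),st['ft_force'],st['ft_torque'], 'axial',st['ft_torque']@N)
json.dump({'R':R.tolist(),'p':p.tolist()},open('cmd.json','w'))
seg([(S('a',-17,-.62),2),(S('a',10,-.62),2),(S('a',30,-.5),1),(S('c',30,.0),6),(S('c',10,.0),1),(S('c',-17,.0),5),(S('c',-17,0),1)],0)
E
```

```text
[160.73367067  16.2830547   82.69484393] [160.69322327  16.195813    82.52579551] [ 1.90409677  2.30341819 -1.98535166] [0.34182447 0.33438664 1.46809035] axial 1.3318460834128691
18 [[-0.0,0.0,-0.0,-0.0,-0.0,-0.115,0.0],[-0.0,0.0,-0.0,-0.0,-0.0,-0.23,0.0],[-0.0,0.0,-0.014,-0.0,-0.0,-0.23,0.0],[-0.0,0.0,-0.027,-0.0,-0.0,-0.23,0.0],[-0.0,0.0,-0.047,0.0,-0.0,-0.35,0.0],[-0.001,-0.018,-0.047,0.0,-0.0,-0.433,0.0],[-0.002,-0.037,-0.047,0.0,-0.0,-0.517,0.0],[-0.004,-0.055,-0.047,-0.0,-0.0,-0.6,0.0],[-0.005,-0.074,-0.047,0.0,-0.0,-0.683,0.0],[-0.006,-0.093,-0.047,0.0,-0.0,-0.767,0.0],[-0.007,-0.111,-0.047,-0.0,-0.0,-0.85,0.0],[-0.007,-0.111,-0.027,-0.0,-0.0,-0.85,0.0],[-0.007,-0.111,-0.022,-0.0,-0.0,-0.85,0.0],[-0.007,-0.111,-0.016,-0.0,-0.0,-0.85,0.0],[-0.007,-0.111,-0.011,-0.0,-0.0,-0.85,0.0],[-0.007,-0.111,-0.005,-0.0,-0.0,-0.85,0.0],[-0.007,-0.111,0.0,-0.0,-0.0,-0.85,0.0],[-0.007,-0.111,0.0,-0.0,-0.0,-0.85,0.0]]
```

The torque rose to 1.3 N·m, so a is at its stop. Next is c.

Emit:
servo_tool(
  commands=[
    [[0,0,0,0,0,-0.115,0],[0,0,0,0,0,-0.23,0],[0,0,-0.014,0,0,-0.23,0],[0,0,-0.027,0,0,-0.23,0],[0,0,-0.047,0,0,-0.35,0],[-0.001,-0.018,-0.047,0,0,-0.433,0],[-0.002,-0.037,-0.047,0,0,-0.517,0],[-0.004,-0.055,-0.047,0,0,-0.6,0],[-0.005,-0.074,-0.047,0,0,-0.683,0],[-0.006,-0.093,-0.047,0,0,-0.767,0],[-0.007,-0.111,-0.047,0,0,-0.85,0],[-0.007,-0.111,-0.04,0,0,-0.85,0],[-0.007,-0.111,-0.027,0,0,-0.85,0],[-0.007,-0.111,-0.022,0,0,-0.85,0],[-0.007,-0.111,-0.016,0,0,-0.85,0],[-0.007,-0.111,-0.011,0,0,-0.85,0],[-0.007,-0.111,-0.005,0,0,-0.85,0],[-0.007,-0.111,0,0,0,-0.85,0],[-0.007,-0.111,0,0,0,-0.85,0]],
  ],
)

```text
time_s: 20.75
tcp_pos: [394.6, -282.5, 142.6]
orientation: [-180.0, 24.9, 134.0]
ft_force: [-0.0, -0.4, -2.2]
opening: 15.4
finger_force: 59.4
```

Emit:
servo_tool(
  commands=[
    [[0,0,0,0,0,0.1,0],[0,0,0,0,0,0.2,0],[0,0,0,0,0,0.3,0],[0,0,0,0,0,0.4,0],[0,0,0,0,0,0.5,0],[0,0,0,0,0,0.6,0],[0,0,0,0,0,0.68,0],[0,0,0,0,0,0.74,0],[0,0,0,0,0,0.8,0],[0,0,0,0,0,0.85,0],[0,0,0,0,0,0.85,0]],
  ],
)

```text
time_s: 21.85
tcp_pos: [394.3, -282.8, 143.3]
orientation: [160.8, 16.3, 82.7]
ft_force: [-3.6, -2.8, -2.5]
opening: 15.3
finger_force: 65.7
```

```bash
python3 - <<'E'
from plan import *
from h import telemetry
R,p=load();R=R@Ro.from_rotvec([0,0,.85]).as_matrix()
st=telemetry.state(); print(st['tcp_pos'],p,st['ft_force'],st['ft_torque'], 'axial',st['ft_torque']@N)
json.dump({'R':R.tolist(),'p':p.tolist()},open('cmd.json','w'))
seg([(S('c',-17,-.62),2),(S('c',10,-.62),2),(S('c',30,-.5),1),(S('b',30,.0),5),(S('b',10,.0),2),(S('b',-17,.0),5),(S('b',-17,0),1)],0)
E
```

```text
[ 394.31317737 -282.76749317  143.29702739] [ 394.75170359 -282.98397207  142.88198597] [-3.61484153 -2.75400619 -2.52527583] [-0.49191891  1.23179905  0.90197691] axial 1.3363584199706184
18 [[-0.0,-0.0,0.0,-0.0,-0.0,-0.115,0.0],[-0.0,-0.0,0.0,-0.0,-0.0,-0.23,0.0],[-0.0,-0.0,-0.013,-0.0,-0.0,-0.23,0.0],[-0.0,-0.0,-0.027,-0.0,-0.0,-0.23,0.0],[-0.0,-0.0,-0.047,-0.0,-0.0,-0.35,0.0],[-0.011,0.012,-0.047,-0.0,-0.0,-0.45,0.0],[-0.021,0.023,-0.047,0.0,-0.0,-0.55,0.0],[-0.032,0.035,-0.047,-0.0,-0.0,-0.65,0.0],[-0.042,0.047,-0.047,0.0,-0.0,-0.75,0.0],[-0.053,0.059,-0.047,-0.0,-0.0,-0.85,0.0],[-0.053,0.059,-0.037,-0.0,-0.0,-0.85,0.0],[-0.053,0.059,-0.027,-0.0,-0.0,-0.85,0.0],[-0.053,0.059,-0.022,-0.0,-0.0,-0.85,0.0],[-0.053,0.059,-0.016,-0.0,-0.0,-0.85,0.0],[-0.053,0.059,-0.011,-0.0,-0.0,-0.85,0.0],[-0.053,0.059,-0.005,-0.0,-0.0,-0.85,0.0],[-0.053,0.059,0.0,-0.0,-0.0,-0.85,0.0],[-0.053,0.059,0.0,-0.0,-0.0,-0.85,0.0]]
```

c is home at 1.34 N·m. Next is b.

Emit:
servo_tool(
  commands=[
    [[0,0,0,0,0,-0.115,0],[0,0,0,0,0,-0.23,0],[0,0,-0.013,0,0,-0.23,0],[0,0,-0.027,0,0,-0.23,0],[0,0,-0.047,0,0,-0.35,0],[-0.011,0.012,-0.047,0,0,-0.45,0],[-0.021,0.023,-0.047,0,0,-0.55,0],[-0.032,0.035,-0.047,0,0,-0.65,0],[-0.042,0.047,-0.047,0,0,-0.75,0],[-0.053,0.059,-0.047,0,0,-0.85,0],[-0.053,0.059,-0.037,0,0,-0.85,0],[-0.053,0.059,-0.027,0,0,-0.85,0],[-0.053,0.059,-0.022,0,0,-0.85,0],[-0.053,0.059,-0.016,0,0,-0.85,0],[-0.053,0.059,-0.011,0,0,-0.85,0],[-0.053,0.059,-0.005,0,0,-0.85,0],[-0.053,0.059,0,0,0,-0.85,0],[-0.053,0.059,0,0,0,-0.85,0]],
  ],
)

```text
time_s: 23.65
tcp_pos: [443.8, -334.8, 176.0]
orientation: [-180.0, 24.9, 134.0]
ft_force: [-0.6, -0.0, -2.2]
opening: 15.5
finger_force: 59.5
```

Emit:
servo_tool(
  commands=[
    [[0,0,0,0,0,0.1,0],[0,0,0,0,0,0.2,0],[0,0,0,0,0,0.3,0],[0,0,0,0,0,0.4,0],[0,0,0,0,0,0.5,0],[0,0,0,0,0,0.6,0],[0,0,0,0,0,0.68,0],[0,0,0,0,0,0.74,0],[0,0,0,0,0,0.8,0],[0,0,0,0,0,0.85,0],[0,0,0,0,0,0.85,0]],
  ],
)

```text
time_s: 24.75
tcp_pos: [443.9, -334.6, 176.8]
orientation: [160.8, 16.3, 82.7]
ft_force: [-0.2, 1.6, -2.1]
opening: 15.3
finger_force: 65.6
```

```bash
python3 - <<'E'
from plan import *
from h import telemetry
R,p=load();R=R@Ro.from_rotvec([0,0,.85]).as_matrix()
st=telemetry.state(); print(st['tcp_pos'],p,st['ft_force'],st['ft_torque'], 'axial',st['ft_torque']@N)
json.dump({'R':R.tolist(),'p':p.tolist()},open('cmd.json','w'))
seg([(S('b',-17,-.62),2),(S('b',10,-.62),2),(S('b',30,-.5),1),(S('d',30,.0),6),(S('d',10,.0),2),(S('d',-17,.0),5),(S('d',-17,0),1)],0)
E
```

```text
[ 443.85061256 -334.62891042  176.75627868] [ 444.04767675 -335.29660933  176.39757957] [-0.21881493  1.62511352 -2.12412365] [0.12661451 0.54211978 1.38101578] axial 1.379262204947583
19 [[0.0,0.0,0.0,-0.0,-0.0,-0.115,0.0],[0.0,0.0,0.0,-0.0,-0.0,-0.23,0.0],[0.0,0.0,-0.013,-0.0,-0.0,-0.23,0.0],[0.0,0.0,-0.027,-0.0,-0.0,-0.23,0.0],[0.0,0.0,-0.047,0.0,-0.0,-0.35,0.0],[0.019,-0.001,-0.047,0.0,-0.0,-0.433,0.0],[0.038,-0.002,-0.047,0.0,-0.0,-0.517,0.0],[0.056,-0.003,-0.047,-0.0,-0.0,-0.6,0.0],[0.075,-0.005,-0.047,0.0,-0.0,-0.683,0.0],[0.094,-0.006,-0.047,0.0,-0.0,-0.767,0.0],[0.112,-0.007,-0.047,0.0,-0.0,-0.85,0.0],[0.112,-0.007,-0.037,-0.0,-0.0,-0.85,0.0],[0.112,-0.007,-0.027,-0.0,-0.0,-0.85,0.0],[0.112,-0.007,-0.022,-0.0,-0.0,-0.85,0.0],[0.112,-0.007,-0.016,-0.0,-0.0,-0.85,0.0],[0.112,-0.007,-0.011,-0.0,-0.0,-0.85,0.0],[0.112,-0.007,-0.005,-0.0,-0.0,-0.85,0.0],[0.112,-0.007,0.0,-0.0,-0.0,-0.85,0.0],[0.112,-0.007,0.0,-0.0,-0.0,-0.85,0.0]]
```

b is home at 1.38 N·m. Last is d.

Emit:
servo_tool(
  commands=[
    [[0,0,0,0,0,-0.115,0],[0,0,0,0,0,-0.23,0],[0,0,-0.013,0,0,-0.23,0],[0,0,-0.027,0,0,-0.23,0],[0,0,-0.047,0,0,-0.35,0],[0.019,-0.001,-0.047,0,0,-0.433,0],[0.038,-0.002,-0.047,0,0,-0.517,0],[0.056,-0.003,-0.047,0,0,-0.6,0],[0.075,-0.005,-0.047,0,0,-0.683,0],[0.094,-0.006,-0.047,0,0,-0.767,0],[0.112,-0.007,-0.047,0,0,-0.85,0],[0.112,-0.007,-0.037,0,0,-0.85,0],[0.112,-0.007,-0.027,0,0,-0.85,0],[0.112,-0.007,-0.022,0,0,-0.85,0],[0.112,-0.007,-0.016,0,0,-0.85,0],[0.112,-0.007,-0.011,0,0,-0.85,0],[0.112,-0.007,-0.005,0,0,-0.85,0],[0.112,-0.007,0,0,0,-0.85,0],[0.112,-0.007,0,0,0,-0.85,0]],
  ],
)

```text
time_s: 26.65
tcp_pos: [451.1, -228.1, 142.5]
orientation: [-180.0, 24.9, 134.0]
ft_force: [-0.8, 0.2, -2.6]
opening: 15.4
finger_force: 59.4
```

Emit:
servo_tool(
  commands=[
    [[0,0,0,0,0,0.1,0],[0,0,0,0,0,0.2,0],[0,0,0,0,0,0.3,0],[0,0,0,0,0,0.4,0],[0,0,0,0,0,0.5,0],[0,0,0,0,0,0.6,0],[0,0,0,0,0,0.68,0],[0,0,0,0,0,0.74,0],[0,0,0,0,0,0.8,0],[0,0,0,0,0,0.85,0],[0,0,0,0,0,0.85,0]],
  ],
)

```text
time_s: 27.75
tcp_pos: [451.0, -227.9, 143.3]
orientation: [160.8, 16.3, 82.7]
ft_force: [-0.6, 0.4, -2.4]
opening: 15.3
finger_force: 65.6
```

```bash
python3 - <<'E'
from plan import *
from h import telemetry
R,p=load();R=R@Ro.from_rotvec([0,0,.85]).as_matrix()
st=telemetry.state(); print(st['tcp_pos'],p,st['ft_force'],st['ft_torque'], 'axial',st['ft_torque']@N)
json.dump({'R':R.tolist(),'p':p.tolist()},open('cmd.json','w'))
seg([(S('d',-17,-.62),2),(S('d',10,-.62),2),(S('d',60,-.5),2),(D(421,53,160,166.6),13)],0)
R,p=load();print(p,Ro.from_matrix(R).as_euler('xyz',degrees=True))
E
```

```text
[ 451.043583   -227.94573033  143.263891  ] [ 451.40426123 -228.43596747  142.93590169] [-0.56408484  0.39291355 -2.40937094] [-0.09099093  0.82882555  1.15541581] axial 1.32584308963978
19 [[0.0,-0.0,0.0,0.0,-0.0,-0.115,0.0],[0.0,-0.0,0.0,-0.0,-0.0,-0.23,0.0],[0.0,-0.0,-0.013,-0.0,-0.0,-0.23,0.0],[0.0,-0.0,-0.027,-0.0,-0.0,-0.23,0.0],[0.0,-0.0,-0.052,-0.0,-0.0,-0.29,0.0],[0.0,-0.0,-0.077,-0.0,-0.0,-0.35,0.0],[0.02,-0.003,-0.08,0.005,0.035,-0.431,0.0],[0.04,-0.005,-0.082,0.01,0.07,-0.512,0.0],[0.06,-0.007,-0.085,0.015,0.106,-0.592,0.0],[0.08,-0.01,-0.087,0.02,0.141,-0.673,0.0],[0.1,-0.012,-0.09,0.025,0.177,-0.753,0.0],[0.12,-0.015,-0.092,0.03,0.213,-0.834,0.0],[0.14,-0.017,-0.095,0.035,0.249,-0.914,0.0],[0.16,-0.02,-0.097,0.04,0.286,-0.995,0.0],[0.18,-0.022,-0.1,0.046,0.322,-1.075,0.0],[0.2,-0.025,-0.102,0.051,0.359,-1.155,0.0],[0.22,-0.027,-0.105,0.056,0.396,-1.235,0.0],[0.239,-0.03,-0.107,0.061,0.433,-1.315,0.0],[0.259,-0.032,-0.11,0.066,0.47,-1.395,0.0]]
[421.13695592  52.61533764 160.22908322] [1.79983604e+02 1.43692041e-02 1.66617123e+02]
```

Emit:
servo_tool(
  commands=[
    [[0,0,0,0,0,-0.115,0],[0,0,0,0,0,-0.23,0],[0,0,-0.013,0,0,-0.23,0],[0,0,-0.027,0,0,-0.23,0],[0,0,-0.052,0,0,-0.29,0],[0,0,-0.077,0,0,-0.35,0],[0.02,-0.003,-0.08,0.005,0.035,-0.431,0],[0.04,-0.005,-0.082,0.01,0.07,-0.512,0],[0.06,-0.007,-0.085,0.015,0.106,-0.592,0],[0.08,-0.01,-0.087,0.02,0.141,-0.673,0],[0.1,-0.012,-0.09,0.025,0.177,-0.753,0],[0.12,-0.015,-0.092,0.03,0.213,-0.834,0],[0.14,-0.017,-0.095,0.035,0.249,-0.914,0],[0.16,-0.02,-0.097,0.04,0.286,-0.995,0],[0.18,-0.022,-0.1,0.046,0.322,-1.075,0],[0.2,-0.025,-0.102,0.051,0.359,-1.155,0],[0.22,-0.027,-0.105,0.056,0.396,-1.235,0],[0.239,-0.03,-0.107,0.061,0.433,-1.315,0],[0.259,-0.032,-0.11,0.066,0.47,-1.395,0],[0.259,-0.032,-0.11,0.066,0.47,-1.395,0]],
  ],
)

```text
time_s: 29.75
tcp_pos: [421.0, 54.4, 160.2]
orientation: [180.0, -0.0, 166.9]
ft_force: [-0.5, 0.1, -1.9]
opening: 15.6
finger_force: 59.5
```

Emit:
servo_tool(
  commands=[
    [[0,0,0,0,0,0,0],[0,0,0,0,0,0,0]],
  ],
)

```text
time_s: 29.95
tcp_pos: [420.9, 52.5, 160.7]
orientation: [180.0, 0.1, 166.6]
ft_force: [-0.5, -0.9, -0.8]
opening: 15.4
finger_force: 59.5
```

```bash
python3 - <<'E'
from look import *
st=telemetry.state();print(st['orientation'],st['tcp_pos'],st['ft_force'])
look('full.png',-.6)
im=cv2.imread('pics/full.png')
f=cam('scene');x,y=100,140;k=cv2.resize(f['img'][y:y+100,x:x+100,::-1],None,fx=4,fy=4,interpolation=cv2.INTER_CUBIC)
tool=Ro.from_euler('xyz',st['orientation'],degrees=True).as_matrix()
for q in [[0,0,72]]+[[a*28,b*16,72] for a in(-1,1) for b in(-1,1)]:
    p=(proj(f,st['tcp_pos']+tool@q)-[x,y]+.5)*4;cv2.circle(k,tuple(int(a) for a in p),1,(0,255,0),-1)
im=np.vstack([im[60:360],np.hstack([k[100:],np.zeros((300,400,3),np.uint8)])]);cv2.imwrite('pics/full.png',im)
E
```

```text
[1.79999328e+02 7.80238824e-02 1.66563985e+02] [420.90710526  52.51982145 160.66288984] [-0.50495926 -0.85018001 -0.77702285]
```

View pics/full.png

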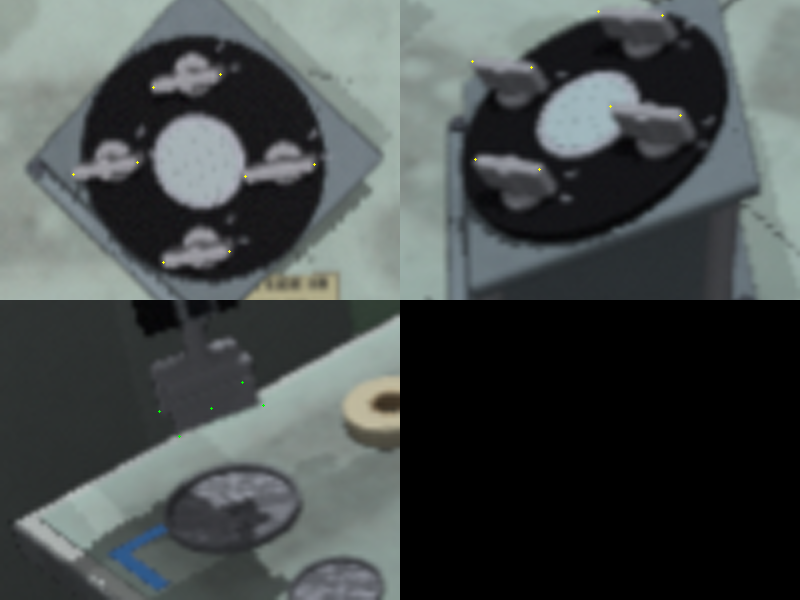

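All four bars lie along the stop direction, and the key hangs upright over the empty dish (dish centre at about (233,508) in the crop). I lower it.

Emit:
servo_tool(
  commands=[
    [[0,0,0.03,0,0,0,0],[0,0,0.055,0,0,0,0],[0,0,0.07,0,0,0,0],[0,0,0.076,0,0,0,0],[0,0,0.08,0,0,0,0],[0,0,0.082,0,0,0,0],[0,0,0.083,0,0,0,0],[0,0,0.083,0,0,0,0]],
  ],
)

```text
time_s: 30.9
tcp_pos: [421.1, 53.0, 77.8]
orientation: [180.0, 0.1, 166.6]
ft_force: [-0.2, -0.1, -2.1]
opening: 15.2
finger_force: 59.5
```

Emit:
servo_tool(
  commands=[
    [[0,0,0.0005,0,0,0,0],[0,0,0.001,0,0,0,0],[0,0,0.001,0,0,0,0]],
  ],
)

```text
time_s: 31.2
tcp_pos: [421.1, 53.0, 77.0]
orientation: [-180.0, 0.1, 166.6]
ft_force: [-1.9, -0.1, 4.0]
opening: 15.6
finger_force: 60.6
```

The key touches the dish floor, so I open slowly and then rise straight up.

Emit:
servo_tool(
  commands=[
    [[0,0,0,0,0,0,22],[0,0,0,0,0,0,30],[0,0,0,0,0,0,60],[0,0,0,0,0,0,100],[0,0,0,0,0,0,100],[0,0,0,0,0,0,100],[0,0,0,0,0,0,100],[0,0,-0.01,0,0,0,100],[0,0,-0.03,0,0,0,100],[0,0,-0.06,0,0,0,100],[0,0,-0.1,0,0,0,100],[0,0,-0.14,0,0,0,100],[0,0.04,-0.16,0,0,0,100],[0,0.08,-0.16,0,0,0,100],[0,0.12,-0.16,0,0,0,100],[0,0.16,-0.16,0,0,0,100],[0,0.16,-0.16,0,0,0,100]],
  ],
)

```text
time_s: 32.9
tcp_pos: [457.7, 212.0, 236.9]
orientation: [179.9, 0.0, 166.9]
ft_force: [0.3, 0.2, 0.5]
opening: 85.7
finger_force: 0.0
```

```bash
python3 - <<'E'
from h import *
st=telemetry.state();print(st['tcp_pos'],st['ft_force'],st['time_s'])
T=cam('top');S=cam('scene')
a=cv2.resize(T['img'][215:315,135:235,::-1],None,fx=4,fy=4);b=cv2.resize(S['img'][140:240,110:210,::-1],None,fx=4,fy=4)
cv2.imwrite('pics/end.png',np.hstack([a,b]))
E
```

```text
[457.69096742 212.04055654 236.86936815] [0.3151902  0.17228504 0.50403946] 32.9
```

View pics/end.png

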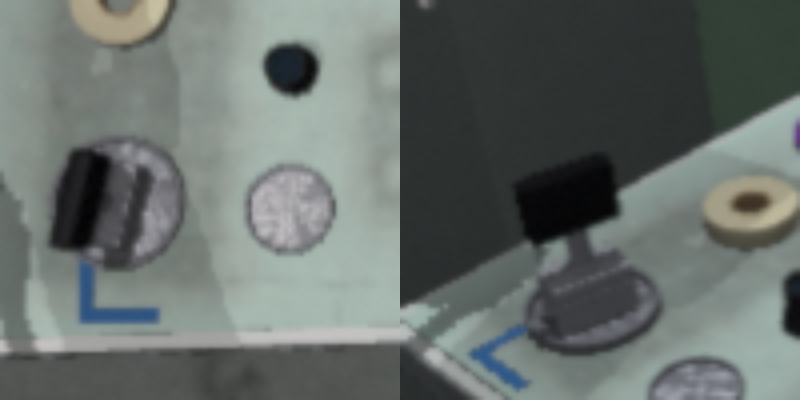

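The key stands upright in the large grey dish (paddle at (78,200) in the top crop), the gripper is clear of it, and the tape, loupe and small dish are undisturbed.

```bash
python3 -c "
from workcell import order
print(order.hand_in())"
```

```text
the job is handed in; nothing more can be done
None
```

All four screws were tightened with the key in cross order (a, c, b, d) over two passes, half way and then to their stops; the key stands upright in its dish again, and the job was handed in at about 33 s of the allowed 72 s.

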